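# Find the high spot of a belt pulley on the checking stand

### The job

Push the feeler of the checking stand gently all the way in towards the pulley. Then turn the pulley slowly by its crank knob, feel where the feeler scrapes on the rim, and leave the pulley standing with the middle of its highest spot against the feeler; the rim also has one lower bump, which is not the one wanted. Let go at the end, keep the feeler in, and leave the tape measure, caliper and G-clamp where they are.

Things in the scene. Friction and masses are not known exactly. Their poses are not given: they have to be found in the camera images.
- stand: rim-checking stand, fixed to the table: grey base plate 170 x 305 x 12 mm with an upright spindle. Origin on the spindle's axis at the table top; z up along the spindle, +y points from the spindle to the feeler. The feeler is a spring-loaded brass tip on a thin rod, 33 mm up, on a blue slide 34 x 40 mm (top 42 mm up) that carries a red post
- wheel: aluminium flanged belt pulley lying flat on the spindle, 160 mm across, flanges from 20 to 48 mm up, hub and spindle nut up to 54 mm; turns both ways without end about its z axis, at about 1 N on the knob when nothing scrapes, and stays where it is left. Origin on the axis at the table top; its x axis points to the crank knob
- rim_middle (a point): middle of the pulley's rim, on the axis. The rim (radius 70 mm, between the flanges) has a highest spot 4.5 mm proud and a lower bump 2.5 mm proud, 140 degrees on anticlockwise from above; both are smooth humps 50 to 60 degrees long, and where they lie from the knob differs each time
- feeler_tip (a point): brass tip (radius 4 mm) of the feeler, on its +y side of the spindle. Once in, it stands 1 mm off the good rim; its spring (2.5 N per mm) presses with 8.7 N on the middle of the highest spot and 3.7 N on the lower bump (friction 0.7), felt as about 8 N and 3.5 N more drag at the crank knob
- crank_knob (a point): middle of the black crank knob, an upright cylinder of 20 mm diameter from 51 to 101 mm up, that spins on its own pin; it stands 55 mm from the pulley's axis
- feeler_post (a point): middle of the grip part of the red upright post on the feeler's slide, 20 mm diameter, from 42 to 85 mm up; the post is 165 mm from the spindle when the feeler is out and 135 mm when it is fully in
- feeler_slide (a joint): travel of the feeler's slide towards the pulley: 0 = out, 0.030 m = fully in against its stop; stiff, moves at about 12 N, comes up hard against the stop, and stays where it is left
- tape_measure: yellow tape measure 38 x 78 x 62 mm, bystander
- caliper: steel caliper 64 x 200 x 10 mm, bystander
- g_clamp: blue G-clamp 143 x 102 x 20 mm, lying flat, bystander

How it is judged:
On the way:
1. the feeler is fully in (value of joint feeler_slide above 0.029 m), for 0.2 s.
At the end, for the whole second after the job is handed in: the feeler is fully in (to within 1 mm) and the pulley stands still with its highest spot against the feeler, which presses on it with more than 5.8 N (the middle gives 8.7 N; within about 15 degrees of the middle) (contact force between stand and wheel above 5.8 N and value of joint feeler_slide above 0.029 m and angular speed of wheel below 0.03 rad/s); the robot touches nothing.
It fails at once if the pulley is spun fast (over 4 rad/s) (angular speed of wheel above 4 rad/s).
It fails at once if the stand or its feeler slide is pushed with more than 40 N (contact force between the fingers and stand above 40 N).
It fails at once if a bystander is moved by over 20 mm (distance of any of tape_measure, caliper, g_clamp from where it was at the start of the episode above 0.02 m).
It also fails if it takes over 72 s, if anything falls off the work surface, if the arm or the gripper's body presses on something with over 40 N, if the wrist force passes 120 N, or if a joint passes its speed limit or range.

### The arm

A 6-joint arm with a two-finger parallel gripper is mounted at the origin on a cart in front of the work surface, level with it; the furniture and walls round the work are solid. World frame = base frame: x ahead of the robot, y to its left, z up, the work surface at z = 0. Lengths are in m, angles in rad, forces in N, time in s.
With the tool pointing down it reaches from about 0.425 to 0.95 m from the base axis. Payload 3.5 kg.
Tool frame: the origin (TCP) lies on the centre line of the jaws, within the pads' length; the fingertips stand 17 mm ahead of it and the grasp point (between the pads) lies 2 mm behind it; z points along the fingers, y is the line along which they close (so a half turn about z gives the same grasp; the last joint's range is limited). The gripper opens to 85 mm and grips with 20 to 120 N. Pads are 22 mm wide; open, the fingers measure 114 mm over their backs; the gripper's body (76 mm by 85 mm) begins 54 mm behind the grasp point. The pads swing forward as they close: fully open they stand 13 mm farther back than shut.
Start: joints at [-1.343, 0.286, 1.577, -0, 1.279, -0.15], TCP at [0.249, -0.627, 0.248] pointing down, gripper open.
Joint ranges: [-2.77, 2.77], [-0.9, 2.22], [0.21, 2.48], [-1.53, 4.67], [0.24, 2.81], [-2.84, 2.84]. Speed limits (rad/s): [2.79, 2.79, 3.14, 3.14, 3.14, 3.14].

### API

Orientations are given as a unit quaternion [x, y, z, w].
In Python, from plant import ctrl gives the robot as it stands. The module is installed in compiled form; this text tells all that it offers.
- The arm moves only by the tool drive_tool, never from a script. Its argument "moves" is a list of rows, each a list of 3 entries, a list of its own where there are three numbers: the turn, a rotation vector about the tool's x, y, z in rad, then the shift along the tool's x, y, z in m, then the finger opening in m, from 0 to 0.0854. A call has 1 to 5 rows; each row shifts and turns the commanded pose from where the row before left it, along the tool's axes as they then stand; what a row does not reach is not made up. A row lasts 1/8 s, in which the tool goes at most 62.5 mm and 10.7 degrees, less where a joint would pass 70% of its speed; a pose out of reach is approached as far as the arm can. A call with a gripper value outside its range is refused whole. The fingers move at their own pace and stop on an object; "grip_force" is the grip in N (left out, the last holds). Time passes only in rows, so rows that do not move let the fingers close. It gives the time, the measured TCP pose, the force, the opening and the grip force at its end, in the units of the state.
- ctrl.get_state(): the state, without advancing time (a new reading comes with each control period).
- ctrl.read_camera(name): name is "side" or "top" or "wrist"; returns a dict with "image" (480x640x3 uint8, red, green, blue), "fx", "fy", "cx", "cy" (pixels), "R" (3x3) and "t" (3): a world point X has camera coordinates R X + t. Camera axes: x right, y down, z forward; pixel columns grow to the right and rows downward; lengths in m; the calibration is good to about 2 mm. A picture is of the moment at which its call begins. There is no depth.
- ctrl.sign_off(): hands the job in; it is judged then, once.
The state is a dict: "time": time; "qpos": joint angles; "dq": joint speeds; "joint_efforts": joint torques, N m; "eef_pos": TCP position; "tcp_rot": TCP orientation; "contact_force": force on the tool from outside, world axes, zero at the start; "wrist_torque": the same for the moment, N m; "opening": opening from 0.0 (shut) to 1.0 (fully open); "finger_force": force on a finger pad.
Only numpy, scipy, OpenCV 4.12 (cv2) and the standard library are available. Lean on these libraries where they do the work, as an engineer would, in place of code of your own. Each camera call takes 0.05 s, during which the arm holds its last target. There are 200 camera calls.

## Working session

There is one attempt and no reset: what is moved stays moved. The work goes in short steps, Python scripts to look and compute and a tool call to move; the robot and the scene stay as the last step left them, time stands still between calls to the robot, and variables do not carry over. Pictures are saved under pics/ and viewed, at most 10 in all, crops included, and the job is handed in when it is done.

Besides the shell and the picture viewer there is one more tool, called after "Request:" as a command line: name --argument value ..., lists and objects as JSON in quotes. drive_tool: Moves the arm, as the interface text tells. Its arguments: {"type":"object","properties":{"moves":{"type":"array","items":{"type":"array"}},"grip_force":{"type":"number"}},"required":["moves"]}

```bash
mkdir -p pics
cat > h.py <<'E'
import numpy as np, cv2
from plant import ctrl
def cam(n,f=None):
    c=ctrl.read_camera(n)
    if f: cv2.imwrite('pics/'+f,c['image'][:,:,::-1])
    return c
def ray(c,u,v,z):
    R=np.array(c['R']);t=np.array(c['t']);o=-R.T@t
    d=R.T@np.array([(u-c['cx'])/c['fx'],(v-c['cy'])/c['fy'],1])
    return o+d*(z-o[2])/d[2]
def px(c,X):
    p=np.array(c['R'])@np.array(X)+np.array(c['t']);return p[0]/p[2]*c['fx']+c['cx'],p[1]/p[2]*c['fy']+c['cy']
E
python3 - <<'E'
from h import *
a=cam('top');b=cam('side')
im=np.vstack([a['image'],b['image']])
cv2.imwrite('pics/a.png',a['image'][:,:,::-1]);cv2.imwrite('pics/b.png',b['image'][:,:,::-1])
print(ctrl.get_state())
for c in(a,b): print(-np.array(c['R']).T@c['t'],c['R'],c['fx'])
E
```

```text
{'time': 0.1, 'qpos': array([-1.34299608e+00,  2.87139777e-01,  1.57803648e+00,  1.11835518e-05,
        1.27862166e+00, -1.50021250e-01]), 'dq': array([-0.0017449 , -0.00301587, -0.00327414, -0.00136945,  0.00142515,
       -0.00071738]), 'joint_efforts': array([ 6.41889910e-04, -4.07296014e+01, -2.93700671e+01, -1.54176282e-04,
        3.38169237e-03, -1.50229120e-06]), 'eef_pos': array([ 0.2488928 , -0.62683026,  0.24704048]), 'tcp_rot': array([ 9.82209074e-01,  1.87787431e-01, -3.75210639e-05, -1.10200735e-03]), 'contact_force': array([ 0.10796299, -0.92001432, -0.86757954]), 'wrist_torque': array([ 0.03173474, -0.00259019,  0.00920142]), 'finger_force': 0.0, 'opening': 0.9969494939910815}
[0.46766043 0.28103965 1.05082275] [[-0.00615134 -0.9997998   0.01903986]
 [-0.98651706  0.00295346 -0.16363183]
 [ 0.16354284 -0.0197897  -0.98633772]] 466.8216179199381
[0.61821899 1.29096255 0.72425157] [[-0.99964717  0.0262679  -0.00394101]
 [ 0.01754271  0.54149825 -0.84051882]
 [-0.01994462 -0.8402914  -0.54176801]] 623.294279751926
```

View pics/a.png

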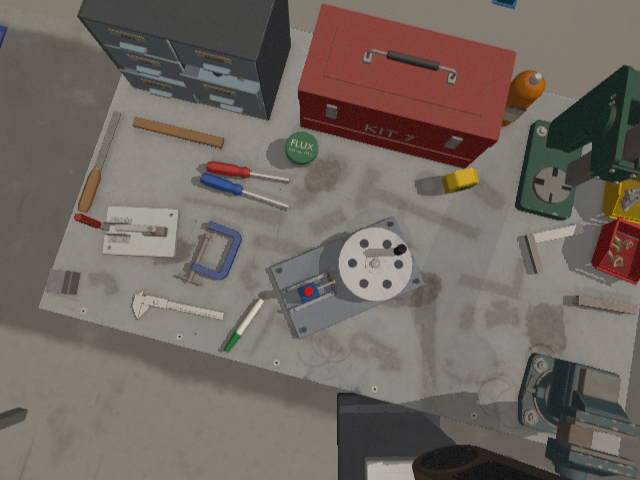

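View pics/b.png

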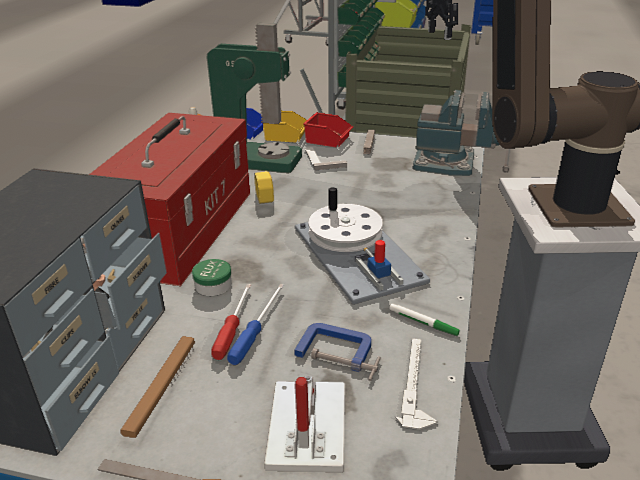

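The top view shows the pulley hub at about (374,264), the knob at (400,249) and the red post at (309,292). In the side view the knob is at (333,195) and the post at (380,248).

Run:
```python
from h import *
P={}
for n,box in(('top',(250,200,450,340)),('side',(290,170,430,300))):
    c=cam(n);x0,y0,x1,y1=box;im=c['image'][y0:y1,x0:x1].astype(int);r,g,b=im[...,0],im[...,1],im[...,2]
    for k,m in(('red',(r>120)&(g<70)&(b<70)),('blk',(r<45)&(g<45)&(b<45))):
        N,L,S,C=cv2.connectedComponentsWithStats(m.astype(np.uint8));
        i=1+np.argmax(S[1:,4]);print(n,k,S[i]+[x0,y0,0,0,0],C[i]+[x0,y0])
        P[n,k]=(c,C[i]+[x0,y0])
        for z in(.065,.075,.085,.1):print(z,ray(c,*P[n,k][1],z).round(4))
for k in('red','blk'):
    A=[];B=[]
    for n in('top','side'):
        c,(u,v)=P[n,k];R=np.array(c['R']);t=np.array(c['t'])
        for w,f,cc,row in((u,c['fx'],c['cx'],0),(v,c['fy'],c['cy'],1)):
            q=(w-cc)/f;A.append(R[row]-q*R[2]);B.append(q*t[2]-t[row])
    print(k,np.linalg.lstsq(np.array(A),np.array(B),rcond=None)[0])
# pulley disc: bright ellipse
c=P['top','red'][0];im=c['image'];g=im.min(axis=2);m=np.zeros_like(g);m[215:315,325:425]=(g[215:315,325:425]>165)
m=cv2.morphologyEx(m,cv2.MORPH_OPEN,np.ones((3,3)))
cs,_=cv2.findContours(m,cv2.RETR_EXTERNAL,cv2.CHAIN_APPROX_NONE);k=max(cs,key=cv2.contourArea);e=cv2.fitEllipse(cv2.convexHull(k));print(e,ray(c,*e[0],.048),ray(c,374,264,.054))
```

```text
top red [304 287   9   9  66] [308.16666667 291.18181818]
0.065 [0.5035 0.2816 0.065 ]
0.075 [0.5032 0.2816 0.075 ]
0.085 [0.5028 0.2816 0.085 ]
0.1 [0.5022 0.2815 0.1   ]
top blk [394 245  12  10  88] [399.43181818 249.44318182]
0.065 [0.5909 0.0866 0.065 ]
0.075 [0.5896 0.0885 0.075 ]
0.085 [0.5884 0.0905 0.085 ]
0.1 [0.5865 0.0935 0.1   ]
side red [375 240  10  23 180] [379.35       251.37222222]
0.065 [0.5025 0.2858 0.065 ]
0.075 [0.5042 0.301  0.075 ]
0.085 [0.506  0.3162 0.085 ]
0.1 [0.5086 0.3391 0.1   ]
side blk [329 188   8  23 159] [332.59748428 199.5408805 ]
0.065 [0.587 0.073 0.065]
0.075 [0.5875 0.0915 0.075 ]
0.085 [0.588 0.11  0.085]
0.1 [0.5887 0.1377 0.1   ]
red [0.50282887 0.28167506 0.06242731]
blk [0.58860117 0.08841316 0.07357423]
((361.6675720214844, 272.97882080078125), (36.553680419921875, 58.2485466003418), 142.05538940429688) [0.5423502  0.16646631 0.048     ] [0.5610113  0.14023159 0.054     ]
```

Request:
drive_tool --moves '[[[0, 0, 0], [0.049, -0.038, 0], 0.0854], [[0, 0, 0], [0.049, -0.038, 0], 0.0854], [[0, 0, 0], [0.049, -0.038, 0], 0.0854], [[0, 0, 0], [0.049, -0.038, 0], 0.0854], [[0, 0, 0], [0.049, -0.038, 0], 0.0854]]'

```text
time: 0.82
eef_pos: [0.4073, -0.3585, 0.2483]
tcp_rot: [0.982, 0.188, 0.0, 0.0]
contact_force: [0.7, -0.4, -0.2]
opening: 0.998
finger_force: 0.0
```

Request:
drive_tool --moves '[[[0, 0, 0], [0.049, -0.038, 0], 0.04], [[0, 0, 0], [0.049, -0.038, 0], 0.04], [[0, 0, 0], [0.049, -0.038, 0], 0.04], [[0, 0, 0], [0.022, -0.056, 0], 0.03], [[0, 0, 0], [0.022, -0.056, 0], 0.03]]'

```text
time: 1.45
eef_pos: [0.5008, -0.0779, 0.2482]
tcp_rot: [0.982, 0.188, 0.0, -0.0]
contact_force: [0.1, 0.6, 0.2]
opening: 0.35
finger_force: 0.0
```

Request:
drive_tool --moves '[[[0, 0, 0], [0.022, -0.056, 0], 0.03], [[0, 0, 0], [0.022, -0.056, 0], 0.03], [[0, 0, 0], [0.022, -0.056, 0], 0.03], [[0, 0, 0], [0.022, -0.056, 0], 0.03], [[0, 0, 0], [0.0, 0.0, 0], 0.03]]'

```text
time: 2.08
eef_pos: [0.4991, 0.1644, 0.2482]
tcp_rot: [0.982, 0.191, -0.0, -0.0]
contact_force: [0.3, 0.4, -1.0]
opening: 0.348
finger_force: 0.0
```

Run:
```python
from h import *
c=cam('wrist','w1.png');print(-np.array(c['R']).T@c['t'],c['R'])
print(px(c,[.503,.2816,.085]),px(c,[.561,.14,.054]),px(c,[.588,.0905,.1]))
```

```text
[0.56259891 0.19013831 0.37282461] [[ 3.73633999e-01 -9.27576113e-01 -4.35376965e-04]
 [-8.92924392e-01 -3.59803063e-01  2.70606331e-01]
 [-2.51164619e-01 -1.00718967e-01 -9.62689994e-01]]
(np.float64(180.25371365538552), np.float64(158.63073532018575)) (np.float64(377.67204345048185), np.float64(154.76252615799098)) (np.float64(466.20694953845396), np.float64(149.5361321646815))
```

View pics/w1.png

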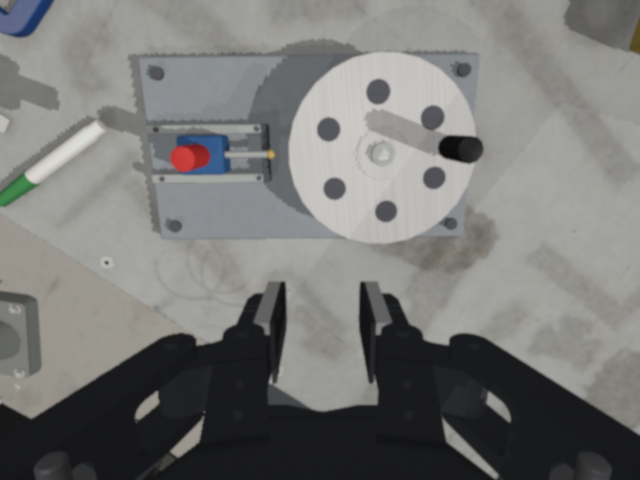

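The wrist view shows the pulley disc centred at about (382,148), the post top at (183,157), the knob top at (470,149) and the brass tip at (271,155). I'll cast these to points.

Run:
```python
from h import *
c=cam('wrist')
W=ray(c,382,147.5,.048);N=ray(c,382,153,.054);P=ray(c,183,157,.085);K=ray(c,472,149,.101);T=ray(c,270,155,.033)
print(W,N,P,K,T);
for a in(P,K,T):
  d=a-W;print(np.hypot(*d[:2]),np.degrees(np.arctan2(d[1],d[0])))
for q in [(289,148),(475,148),(382,52),(382,243)]: print(ray(c,*q,.048))
```

```text
[0.56802564 0.13594768 0.048     ] [0.56386935 0.13508146 0.054     ] [0.50550475 0.27792267 0.085     ] [0.58987525 0.08506132 0.101     ] [0.5254518  0.22303212 0.033     ]
0.15513142130651872 113.76703596471536
0.05537894319162393 -66.7622547911005
0.0969341600854147 116.05308398731238
[0.53851113 0.20857354 0.048     ]
[0.59679636 0.06296811 0.048     ]
[0.63511149 0.1662157  0.048     ]
[0.49127467 0.10131892 0.048     ]
```

Request:
drive_tool --moves '[[[0, 0, 0], [0.024, -0.0526, 0], 0.045], [[0, 0, 0], [0.0243, -0.0526, 0], 0.045], [[0, 0, 0], [0, 0, 0.045], 0.045], [[0, 0, 0], [0, 0, 0.045], 0.045], [[0, 0, 0], [0, 0, 0], 0.045]]'

```text
time: 2.8
eef_pos: [0.5037, 0.274, 0.1539]
tcp_rot: [0.982, 0.187, -0.005, 0.001]
contact_force: [-0.7, 0.5, 0.8]
opening: 0.525
finger_force: 0.0
```

Run:
```python
from h import *
c=cam('wrist','w2.png');
```

```text
(no output)
```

View pics/w2.png

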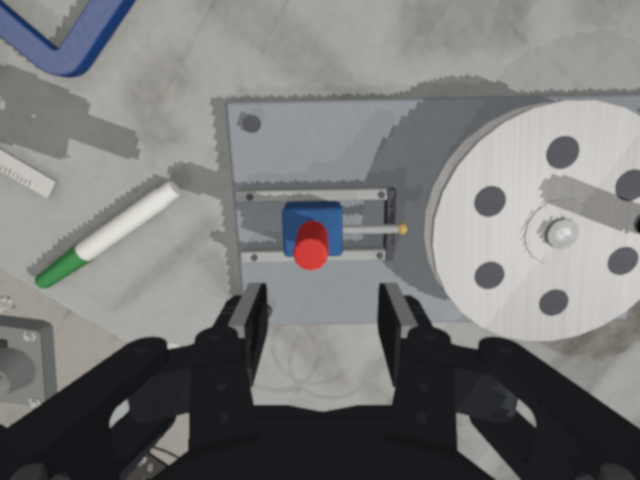

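The post top is at about (311,253), roughly centred between the fingers (257 to 388, middle about 322).

Run:
```python
from h import *
c=cam('wrist');s=ctrl.get_state()
from scipy.spatial.transform import Rotation as Ro
R=Ro.from_quat(s['tcp_rot'])
P=ray(c,311,253,.085);W=ray(c,562,233,.054);print(P,W,R.inv().apply(P-s['eef_pos']),s['eef_pos'],R.as_rotvec(),R.as_matrix().round(3))
d=P-W;print(np.hypot(*d[:2]),np.degrees(np.arctan2(d[1],d[0])))
```

```text
[0.50579223 0.28168051 0.085     ] [0.56578689 0.13665425 0.054     ] [ 0.00109568 -0.00638102  0.07429156] [0.50705844 0.27533443 0.15929184] [3.08625956e+00 5.86852687e-01 1.20850741e-03] [[ 0.93   0.367  0.001]
 [ 0.367 -0.93   0.   ]
 [ 0.001  0.    -1.   ]]
0.15694577767262988 112.47396532103295
```

Request:
drive_tool --moves '[[[0, 0, 0], [0.001, -0.004, 0.045], 0.045], [[0, 0, 0], [0, 0, 0.045], 0.045], [[0, 0, 0], [0, 0, 0], 0.045], [[0, 0, 0], [0, 0.005, 0], 0.045], [[0, 0, 0], [0, 0.005, 0], 0.045]]'

```text
time: 3.52
eef_pos: [0.5117, 0.2714, 0.0718]
tcp_rot: [0.982, 0.188, 0.003, -0.0]
contact_force: [0.4, 0.5, 0.2]
opening: 0.529
finger_force: 0.0
```

Request:
drive_tool --moves '[[[0, 0, 0], [0, 0.003, 0], 0.045], [[0, 0, 0], [0, 0.003, 0], 0.045]]'

```text
time: 3.78
eef_pos: [0.5124, 0.2691, 0.0714]
tcp_rot: [0.983, 0.186, 0.002, -0.004]
contact_force: [-2.9, 12.2, 3.9]
opening: 0.526
finger_force: 6.3
```

Request:
drive_tool --moves '[[[0, 0, 0], [0, 0.003, 0], 0.045], [[0, 0, 0], [0, 0.003, 0], 0.045], [[0, 0, 0], [0, 0.003, 0], 0.045]]'

```text
time: 4.15
eef_pos: [0.5157, 0.2612, 0.0715]
tcp_rot: [0.982, 0.186, 0.003, -0.004]
contact_force: [-3.2, 12.5, 3.2]
opening: 0.526
finger_force: 6.3
```

Request:
drive_tool --moves '[[[0, 0, 0], [0, 0.0025, 0], 0.045], [[0, 0, 0], [0, 0.0025, 0], 0.045]]'

```text
time: 4.4
eef_pos: [0.5177, 0.2565, 0.0714]
tcp_rot: [0.982, 0.186, 0.003, -0.004]
contact_force: [-2.4, 11.2, 4.0]
opening: 0.525
finger_force: 6.2
```

Request:
drive_tool --moves '[[[0, 0, 0], [0, 0.0015, 0], 0.045], [[0, 0, 0], [0, 0.0015, 0], 0.045]]'

```text
time: 4.65
eef_pos: [0.5188, 0.2536, 0.0714]
tcp_rot: [0.982, 0.186, 0.003, -0.004]
contact_force: [-3.8, 12.6, 3.6]
opening: 0.524
finger_force: 6.2
```

Request:
drive_tool --moves '[[[0, 0, 0], [0, 0.001, 0], 0.045], [[0, 0, 0], [0, 0.001, 0], 0.045]]'

```text
time: 4.9
eef_pos: [0.5196, 0.2518, 0.0714]
tcp_rot: [0.982, 0.186, 0.003, -0.004]
contact_force: [-3.2, 12.0, 3.9]
opening: 0.524
finger_force: 6.1
```

Request:
drive_tool --moves '[[[0, 0, 0], [0, 0.001, 0], 0.045], [[0, 0, 0], [0, 0.001, 0], 0.045]]'

```text
time: 5.15
eef_pos: [0.5203, 0.2501, 0.0715]
tcp_rot: [0.982, 0.186, 0.003, -0.004]
contact_force: [-3.9, 15.1, 2.8]
opening: 0.527
finger_force: 7.5
```

Request:
drive_tool --moves '[[[0, 0, 0], [0, 0.001, 0], 0.045]]'

```text
time: 5.28
eef_pos: [0.5203, 0.25, 0.0714]
tcp_rot: [0.983, 0.186, 0.003, -0.005]
contact_force: [-4.3, 17.2, 3.8]
opening: 0.528
finger_force: 8.9
```

Request:
drive_tool --moves '[[[0, 0, 0], [0, 0.0007, 0], 0.045]]'

```text
time: 5.4
eef_pos: [0.5203, 0.25, 0.0714]
tcp_rot: [0.983, 0.186, 0.003, -0.006]
contact_force: [-4.3, 18.3, 2.7]
opening: 0.527
finger_force: 9.7
```

Request:
drive_tool --moves '[[[0, 0, 0], [0, 0.001, 0], 0.045], [[0, 0, 0], [0, -0.012, 0], 0.045], [[0, 0, 0], [0, 0, -0.05], 0.045], [[0, 0, 0], [0, 0, -0.05], 0.045], [[0, 0, 0], [0, 0.05, 0], 0.05]]'

```text
time: 6.02
eef_pos: [0.5372, 0.2102, 0.1753]
tcp_rot: [0.982, 0.19, 0.006, 0.0]
contact_force: [0.2, -0.7, -0.1]
opening: 0.586
finger_force: 0.0
```

Request:
drive_tool --moves '[[[0, 0, 0], [0, 0.05, 0], 0.05], [[0, 0, 0], [0, 0.05, 0], 0.05], [[0, 0, 0], [0.003, 0.035, 0], 0.05], [[0, 0, 0], [0, 0, 0], 0.05]]'

```text
time: 6.52
eef_pos: [0.5879, 0.0812, 0.1693]
tcp_rot: [0.983, 0.186, 0.001, 0.001]
contact_force: [0.2, -0.1, -0.4]
opening: 0.587
finger_force: 0.0
```

Run:
```python
from h import *
c=cam('wrist','w3.png');print(ctrl.get_state()['eef_pos'],px(c,[.5885,.086,.101]),px(c,[.5657,.1366,.054]),px(c,[.5157,.2616,.085]))
```

```text
[0.58721241 0.0826714  0.16903044] (np.float64(314.7070059833387), np.float64(256.56505444687696)) (np.float64(232.58410472117166), np.float64(237.6624497041614)) (np.float64(-9.510847601481316), np.float64(254.07974663236828))
```

View pics/w3.png

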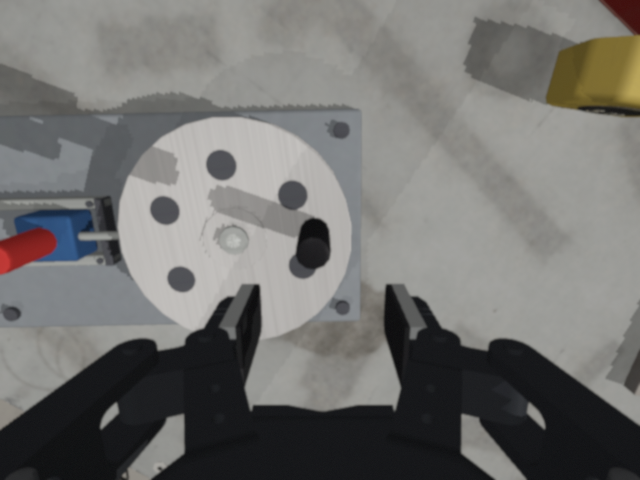

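The knob top is at (314,253) and the hub at (233,239), within about 2 mm of the prediction. I'll lower onto the knob and grip it lightly.

Request:
drive_tool --moves '[[[0, 0, 0], [0.004, -0.0025, 0.045], 0.05], [[0, 0, 0], [0, 0, 0.045], 0.05], [[0, 0, 0], [0, 0, 0], 0.03]]'

```text
time: 6.95
eef_pos: [0.5856, 0.0888, 0.0744]
tcp_rot: [0.982, 0.188, -0.005, -0.001]
contact_force: [-0.7, 0.1, -0.4]
opening: 0.386
finger_force: 0.0
```

Request:
drive_tool --moves '[[[0, 0, 0], [0, 0, 0], 0.015], [[0, 0, 0], [0, 0, 0], 0.015], [[0, 0, 0], [0, 0, 0], 0.015]]' --grip_force 30

```text
time: 7.32
eef_pos: [0.5898, 0.0877, 0.0789]
tcp_rot: [0.982, 0.188, 0.0, 0.0]
contact_force: [1.5, -1.2, -8.4]
opening: 0.223
finger_force: 31.3
```

Request:
drive_tool --moves '[[[0, 0, 0], [0.0038, -0.00055, 0], 0.015], [[0, 0, 0], [0.0038, -0.00055, 0], 0.015]]'

```text
time: 7.58
eef_pos: [0.5964, 0.0918, 0.0789]
tcp_rot: [0.982, 0.188, -0.0, -0.0]
contact_force: [-2.0, -0.4, -4.8]
opening: 0.222
finger_force: 31.6
```

Request:
drive_tool --moves '[[[0, 0, 0], [0.0037, -0.0011, 0], 0.015], [[0, 0, 0], [0.0037, -0.0011, 0], 0.015]]'

```text
time: 7.82
eef_pos: [0.6025, 0.097, 0.0788]
tcp_rot: [0.982, 0.188, -0.0, -0.0]
contact_force: [-2.8, 1.4, -1.6]
opening: 0.228
finger_force: 31.7
```

Request:
drive_tool --moves '[[[0, 0, 0], [0.0035, -0.0016, 0], 0.015], [[0, 0, 0], [0.0035, -0.0016, 0], 0.015]]'

```text
time: 8.07
eef_pos: [0.6075, 0.1026, 0.0788]
tcp_rot: [0.982, 0.188, -0.0, -0.001]
contact_force: [-5.6, 1.5, 1.0]
opening: 0.221
finger_force: 31.9
```

Request:
drive_tool --moves '[[[0, 0, 0], [0.00325, -0.00205, 0], 0.015], [[0, 0, 0], [0.00325, -0.00205, 0], 0.015]]'

```text
time: 8.32
eef_pos: [0.6116, 0.1087, 0.0788]
tcp_rot: [0.982, 0.188, -0.001, -0.0]
contact_force: [-6.3, 1.3, 3.0]
opening: 0.227
finger_force: 32.1
```

Run:
```python
from h import *
s=ctrl.get_state();print(s['eef_pos'],s['contact_force'],s['opening'])
d=s['eef_pos'][:2]-[.5657,.1366];print(np.hypot(*d),np.degrees(np.arctan2(d[1],d[0])))
```

```text
[0.6115868  0.10865525 0.07877503] [-6.30429822  1.33812672  2.98444607] 0.22736286384117713
0.05372622431005746 -31.34112935646682
```

```bash
cat > an.py <<'E'
import numpy as np,sys
from scipy.optimize import least_squares
D=np.array(eval(open('d.txt').read())).reshape(-1,4)
P=D[:,:2]
c=least_squares(lambda c:np.r_[np.hypot(*(P-c).T)-.055,(c-[.5657,.1366])*.1],[.5657,.1366]).x
d=P-c;th=np.arctan2(d[:,1],d[:,0]);r=np.c_[np.cos(th),np.sin(th)];t=np.c_[-r[:,1],r[:,0]]
print(c)
for i in range(len(P)):print(i,np.degrees(th[i]).round(1),(np.hypot(*d[i])*1e3).round(2),'rad',(D[i,2:]@r[i]).round(1),'tan',(D[i,2:]@t[i]).round(1))
E
cat > d.txt <<'E'
[.5964,.0918,-2,-.4, .6025,.0970,-2.8,1.4, .6075,.1026,-5.6,1.5, .6116,.1087,-6.3,1.3,
]
E
python3 an.py
```

```text
[0.56408388 0.13634761]
0 -54.0 55.03 rad -0.9 tan -1.9
1 -45.7 54.99 rad -3.0 tan -1.0
2 -37.9 54.99 rad -5.3 tan -2.3
3 -30.2 54.97 rad -6.1 tan -2.0
```

Request:
drive_tool --moves '[[[0, 0, 0], [0.00245, -0.00305, 0], 0.015], [[0, 0, 0], [0.00245, -0.00305, 0], 0.015]]'

```text
time: 8.57
eef_pos: [0.6147, 0.1154, 0.0788]
tcp_rot: [0.982, 0.188, -0.0, 0.0]
contact_force: [-4.2, -1.2, 1.9]
opening: 0.227
finger_force: 32.1
```

Request:
drive_tool --moves '[[[0, 0, 0], [0.00245, -0.00295, 0], 0.015], [[0, 0, 0], [0.00245, -0.00295, 0], 0.015]]'

```text
time: 8.82
eef_pos: [0.6171, 0.1227, 0.0788]
tcp_rot: [0.982, 0.188, 0.0, 0.0]
contact_force: [-5.6, -1.9, 3.4]
opening: 0.216
finger_force: 32.2
```

Request:
drive_tool --moves '[[[0, 0, 0], [0.00205, -0.00325, 0], 0.015], [[0, 0, 0], [0.00205, -0.00325, 0], 0.015]]'

```text
time: 9.07
eef_pos: [0.6185, 0.1306, 0.0788]
tcp_rot: [0.982, 0.188, 0.0, 0.0]
contact_force: [-5.0, -1.2, 3.4]
opening: 0.226
finger_force: 32.3
```

Request:
drive_tool --moves '[[[0, 0, 0], [0.00155, -0.0035, 0], 0.015], [[0, 0, 0], [0.00155, -0.0035, 0], 0.015]]'

```text
time: 9.32
eef_pos: [0.6187, 0.1384, 0.0787]
tcp_rot: [0.982, 0.188, 0.0, -0.0]
contact_force: [-5.8, -0.7, 5.3]
opening: 0.226
finger_force: 32.4
```

Request:
drive_tool --moves '[[[0, 0, 0], [0.00105, -0.0037, 0], 0.015], [[0, 0, 0], [0.00105, -0.0037, 0], 0.015]]'

```text
time: 9.57
eef_pos: [0.6179, 0.1459, 0.0787]
tcp_rot: [0.982, 0.188, 0.0, 0.0]
contact_force: [-5.0, -1.7, 6.1]
opening: 0.226
finger_force: 32.4
```

Request:
drive_tool --moves '[[[0, 0, 0], [0.0005, -0.0038, 0], 0.015], [[0, 0, 0], [0.0005, -0.0038, 0], 0.015]]'

```text
time: 9.82
eef_pos: [0.6161, 0.1532, 0.0788]
tcp_rot: [0.982, 0.188, 0.0, 0.0]
contact_force: [-4.8, -2.9, 5.6]
opening: 0.226
finger_force: 32.4
```

Request:
drive_tool --moves '[[[0, 0, 0], [0, -0.00385, 0], 0.015], [[0, 0, 0], [0, -0.00385, 0], 0.015]]'

```text
time: 10.07
eef_pos: [0.6133, 0.1601, 0.0788]
tcp_rot: [0.982, 0.188, 0.0, 0.0]
contact_force: [-4.2, -4.1, 5.6]
opening: 0.225
finger_force: 32.5
```

Request:
drive_tool --moves '[[[0, 0, 0], [-0.00055, -0.0038, 0], 0.015], [[0, 0, 0], [-0.00055, -0.0038, 0], 0.015]]'

```text
time: 10.32
eef_pos: [0.6096, 0.1666, 0.0788]
tcp_rot: [0.982, 0.188, 0.0, 0.001]
contact_force: [-3.6, -4.0, 4.8]
opening: 0.221
finger_force: 32.5
```

```bash
cat >> d.txt <<'E'
E
python3 - <<'E'
s=open('d.txt').read().rstrip()[:-1]
s+='''.6147,.1154,-4.2,-1.2, .6171,.1227,-5.6,-1.9, .6185,.1306,-5,-1.2, .6187,.1384,-5.8,-.7, .6179,.1459,-5,-1.7, .6161,.1532,-4.8,-2.9, .6133,.1601,-4.2,-4.1, .6096,.1666,-3.6,-4,
]'''
open('d.txt','w').write(s)
E
cat > nx.py <<'E'
import sys,numpy as np
th0,step,n,rc=map(float,sys.argv[1:])  # deg, deg/call, calls, radial corr mm at call 0
for k in range(int(n)):
    a=np.radians(th0+step*k);b=a+np.radians(step)
    d=55*np.array([np.cos(b)-np.cos(a),np.sin(b)-np.sin(a)])
    if k==0:d=d+rc*np.array([np.cos(b),np.sin(b)])
    d/=2;print(k,(d@[.929,.369]).round(2),(d@[.369,-.929]).round(2))
E
python3 an.py;python3 nx.py 33.5 8 12 -1
```

```text
[0.56380199 0.13608594]
0 -53.6 54.99 rad -0.9 tan -1.8
1 -45.3 55.0 rad -3.0 tan -1.0
2 -37.5 55.05 rad -5.4 tan -2.2
3 -29.8 55.09 rad -6.1 tan -2.0
4 -22.1 54.94 rad -3.4 tan -2.7
5 -14.1 54.95 rad -5.0 tan -3.2
6 -5.7 54.97 rad -4.9 tan -1.7
7 2.4 54.95 rad -5.8 tan -0.5
8 10.3 54.98 rad -5.2 tan -0.8
9 18.1 55.03 rad -5.5 tan -1.3
10 25.9 55.02 rad -5.6 tan -1.9
11 33.7 55.03 rad -5.2 tan -1.3
0 -1.52 -3.52
1 -1.55 -3.51
2 -2.02 -3.26
3 -2.46 -2.94
4 -2.84 -2.57
5 -3.17 -2.15
6 -3.44 -1.69
7 -3.64 -1.2
8 -3.77 -0.68
9 -3.83 -0.14
10 -3.82 0.39
11 -3.72 0.92
```

Request:
drive_tool --moves '[[[0, 0, 0], [-0.0015, -0.0035, 0], 0.015], [[0, 0, 0], [-0.0015, -0.0035, 0], 0.015]]'

```text
time: 10.58
eef_pos: [0.6049, 0.1725, 0.0788]
tcp_rot: [0.982, 0.188, 0.002, 0.0]
contact_force: [-0.9, -1.8, 3.2]
opening: 0.225
finger_force: 32.3
```

Request:
drive_tool --moves '[[[0, 0, 0], [-0.00155, -0.0035, 0], 0.015], [[0, 0, 0], [-0.00155, -0.0035, 0], 0.015]]'

```text
time: 10.82
eef_pos: [0.5991, 0.1781, 0.0788]
tcp_rot: [0.982, 0.188, 0.001, -0.0]
contact_force: [-0.1, -1.2, 3.9]
opening: 0.227
finger_force: 32.3
```

Request:
drive_tool --moves '[[[0, 0, 0], [-0.002, -0.00325, 0], 0.015], [[0, 0, 0], [-0.002, -0.00325, 0], 0.015]]'

```text
time: 11.08
eef_pos: [0.5927, 0.1827, 0.0788]
tcp_rot: [0.982, 0.188, 0.001, -0.0]
contact_force: [1.4, -0.2, 4.0]
opening: 0.223
finger_force: 32.3
```

Request:
drive_tool --moves '[[[0, 0, 0], [-0.00245, -0.00295, 0], 0.015], [[0, 0, 0], [-0.00245, -0.00295, 0], 0.015]]'

```text
time: 11.32
eef_pos: [0.5857, 0.1864, 0.0788]
tcp_rot: [0.982, 0.188, 0.001, -0.0]
contact_force: [0.9, 1.4, 4.5]
opening: 0.226
finger_force: 32.4
```

Request:
drive_tool --moves '[[[0, 0, 0], [-0.00285, -0.00255, 0], 0.015], [[0, 0, 0], [-0.00285, -0.00255, 0], 0.015]]'

```text
time: 11.58
eef_pos: [0.5785, 0.189, 0.0787]
tcp_rot: [0.982, 0.188, 0.001, -0.0]
contact_force: [2.2, 2.0, 4.9]
opening: 0.219
finger_force: 32.4
```

Request:
drive_tool --moves '[[[0, 0, 0], [-0.0032, -0.00215, 0], 0.015], [[0, 0, 0], [-0.0032, -0.00215, 0], 0.015]]'

```text
time: 11.82
eef_pos: [0.5708, 0.1905, 0.0787]
tcp_rot: [0.982, 0.188, 0.0, -0.0]
contact_force: [0.8, 1.8, 6.1]
opening: 0.223
finger_force: 32.5
```

Request:
drive_tool --moves '[[[0, 0, 0], [-0.00345, -0.0017, 0], 0.015], [[0, 0, 0], [-0.00345, -0.0017, 0], 0.015]]'

```text
time: 12.08
eef_pos: [0.5631, 0.191, 0.0787]
tcp_rot: [0.982, 0.188, 0.0, -0.0]
contact_force: [1.4, 1.4, 6.1]
opening: 0.224
finger_force: 32.5
```

Request:
drive_tool --moves '[[[0, 0, 0], [-0.00365, -0.0012, 0], 0.015], [[0, 0, 0], [-0.00365, -0.0012, 0], 0.015]]'

```text
time: 12.32
eef_pos: [0.5554, 0.1904, 0.0787]
tcp_rot: [0.982, 0.188, 0.0, 0.0]
contact_force: [2.1, 1.2, 6.1]
opening: 0.224
finger_force: 32.5
```

Request:
drive_tool --moves '[[[0, 0, 0], [-0.0038, -0.0007, 0], 0.015], [[0, 0, 0], [-0.0038, -0.0007, 0], 0.015]]'

```text
time: 12.58
eef_pos: [0.5485, 0.1889, 0.0788]
tcp_rot: [0.982, 0.188, 0.001, 0.0]
contact_force: [3.7, 1.6, 3.6]
opening: 0.226
finger_force: 32.4
```

Request:
drive_tool --moves '[[[0, 0, 0], [-0.00385, -0.00015, 0], 0.015], [[0, 0, 0], [-0.00385, -0.00015, 0], 0.015]]'

```text
time: 12.82
eef_pos: [0.5415, 0.1864, 0.0788]
tcp_rot: [0.982, 0.188, 0.002, -0.0]
contact_force: [4.3, 2.9, 3.1]
opening: 0.227
finger_force: 32.3
```

Request:
drive_tool --moves '[[[0, 0, 0], [-0.0038, 0.0004, 0], 0.015], [[0, 0, 0], [-0.0038, 0.0004, 0], 0.015]]'

```text
time: 13.08
eef_pos: [0.5348, 0.1829, 0.0788]
tcp_rot: [0.982, 0.188, 0.002, -0.0]
contact_force: [5.6, 2.4, 2.5]
opening: 0.224
finger_force: 32.3
```

Request:
drive_tool --moves '[[[0, 0, 0], [-0.0037, 0.0009, 0], 0.015], [[0, 0, 0], [-0.0037, 0.0009, 0], 0.015]]'

```text
time: 13.32
eef_pos: [0.5285, 0.1784, 0.0788]
tcp_rot: [0.982, 0.188, 0.001, -0.0]
contact_force: [5.2, 1.6, 3.7]
opening: 0.222
finger_force: 32.3
```

```bash
cat > add.py <<'E'
import sys
s=open('d.txt').read().rstrip()[:-1];open('d.txt','w').write(s+sys.stdin.read().strip()+'\n]')
E
python3 add.py <<'E'
.6049,.1725,-.9,-1.8, .5991,.1781,-.1,-1.2, .5927,.1827,1.4,-.2, .5857,.1864,.9,1.4, .5785,.189,2.2,2, .5708,.1905,.8,1.8, .5631,.191,1.4,1.4, .5554,.1904,2.1,1.2, .5485,.1889,3.7,1.6, .5415,.1864,4.3,2.9, .5348,.1829,5.6,2.4, .5285,.1784,5.2,1.6,
E
python3 an.py|tail -12;python3 nx.py 129.9 8 14 0
```

```text
12 41.6 54.97 rad -1.9 tan -0.8
13 50.0 54.94 rad -1.0 tan -0.7
14 58.2 54.91 rad 0.6 tan -1.3
15 66.5 54.93 rad 1.6 tan -0.3
16 74.5 54.98 rad 2.5 tan -1.6
17 82.6 54.92 rad 1.9 tan -0.6
18 90.7 54.97 rad 1.4 tan -1.4
19 98.7 55.0 rad 0.9 tan -2.3
20 106.1 55.02 rad 0.5 tan -4.0
21 113.8 55.07 rad 0.9 tan -5.1
22 121.7 55.09 rad -0.9 tan -6.0
23 129.8 55.12 rad -2.1 tan -5.0
0 -3.55 1.45
1 -3.31 1.93
2 -3.01 2.37
3 -2.65 2.77
4 -2.24 3.11
5 -1.79 3.39
6 -1.3 3.61
7 -0.78 3.75
8 -0.25 3.83
9 0.28 3.82
10 0.81 3.75
11 1.33 3.6
12 1.81 3.38
13 2.27 3.09
```

Request:
drive_tool --moves '[[[0, 0, 0], [-0.00355, 0.00145, 0], 0.015], [[0, 0, 0], [-0.00355, 0.00145, 0], 0.015]]'

```text
time: 13.58
eef_pos: [0.5226, 0.1728, 0.0787]
tcp_rot: [0.982, 0.188, 0.001, 0.0]
contact_force: [4.7, 0.3, 3.9]
opening: 0.227
finger_force: 32.3
```

Request:
drive_tool --moves '[[[0, 0, 0], [-0.0033, 0.00195, 0], 0.015], [[0, 0, 0], [-0.0033, 0.00195, 0], 0.015]]'

```text
time: 13.82
eef_pos: [0.5176, 0.1664, 0.0787]
tcp_rot: [0.982, 0.188, 0.0, 0.0]
contact_force: [3.8, -0.6, 6.2]
opening: 0.225
finger_force: 32.4
```

Request:
drive_tool --moves '[[[0, 0, 0], [-0.003, 0.00235, 0], 0.015], [[0, 0, 0], [-0.003, 0.00235, 0], 0.015]]'

```text
time: 14.08
eef_pos: [0.5138, 0.1596, 0.0787]
tcp_rot: [0.982, 0.188, 0.0, 0.001]
contact_force: [3.1, -1.0, 6.0]
opening: 0.223
finger_force: 32.5
```

Request:
drive_tool --moves '[[[0, 0, 0], [-0.00265, 0.00275, 0], 0.015], [[0, 0, 0], [-0.00265, 0.00275, 0], 0.015]]'

```text
time: 14.32
eef_pos: [0.511, 0.1526, 0.0787]
tcp_rot: [0.982, 0.188, 0.0, 0.001]
contact_force: [5.0, 1.1, 4.8]
opening: 0.225
finger_force: 32.6
```

Request:
drive_tool --moves '[[[0, 0, 0], [-0.00225, 0.0031, 0], 0.015], [[0, 0, 0], [-0.00225, 0.0031, 0], 0.015]]'

```text
time: 14.58
eef_pos: [0.5093, 0.1453, 0.0787]
tcp_rot: [0.982, 0.188, 0.001, 0.0]
contact_force: [5.3, 0.2, 5.4]
opening: 0.228
finger_force: 32.5
```

Request:
drive_tool --moves '[[[0, 0, 0], [-0.0018, 0.0034, 0], 0.015], [[0, 0, 0], [-0.0018, 0.0034, 0], 0.015]]'

```text
time: 14.82
eef_pos: [0.5085, 0.1378, 0.0787]
tcp_rot: [0.982, 0.188, 0.001, 0.0]
contact_force: [5.1, 1.3, 4.8]
opening: 0.227
finger_force: 32.5
```

Request:
drive_tool --moves '[[[0, 0, 0], [-0.0013, 0.0036, 0], 0.015], [[0, 0, 0], [-0.0013, 0.0036, 0], 0.015]]'

```text
time: 15.08
eef_pos: [0.5088, 0.1304, 0.0787]
tcp_rot: [0.982, 0.188, 0.001, 0.0]
contact_force: [5.8, 1.5, 4.8]
opening: 0.226
finger_force: 32.4
```

Request:
drive_tool --moves '[[[0, 0, 0], [-0.0008, 0.00375, 0], 0.015], [[0, 0, 0], [-0.0008, 0.00375, 0], 0.015]]'

```text
time: 15.32
eef_pos: [0.51, 0.123, 0.0787]
tcp_rot: [0.982, 0.188, 0.001, -0.0]
contact_force: [5.0, 3.2, 4.0]
opening: 0.222
finger_force: 32.4
```

Request:
drive_tool --moves '[[[0, 0, 0], [-0.00025, 0.00385, 0], 0.015], [[0, 0, 0], [-0.00025, 0.00385, 0], 0.015]]'

```text
time: 15.58
eef_pos: [0.5123, 0.1158, 0.0787]
tcp_rot: [0.982, 0.188, 0.001, -0.0]
contact_force: [5.0, 3.0, 5.0]
opening: 0.222
finger_force: 32.5
```

Request:
drive_tool --moves '[[[0, 0, 0], [0.0003, 0.0038, 0], 0.015], [[0, 0, 0], [0.0003, 0.0038, 0], 0.015]]'

```text
time: 15.82
eef_pos: [0.5155, 0.1091, 0.0787]
tcp_rot: [0.982, 0.188, 0.0, -0.0]
contact_force: [4.2, 3.0, 6.1]
opening: 0.223
finger_force: 32.5
```

Request:
drive_tool --moves '[[[0, 0, 0], [0.0008, 0.00375, 0], 0.015], [[0, 0, 0], [0.0008, 0.00375, 0], 0.015]]'

```text
time: 16.08
eef_pos: [0.5195, 0.1029, 0.0787]
tcp_rot: [0.982, 0.188, 0.0, -0.001]
contact_force: [3.2, 4.5, 5.9]
opening: 0.224
finger_force: 32.6
```

Request:
drive_tool --moves '[[[0, 0, 0], [0.00135, 0.0036, 0], 0.015], [[0, 0, 0], [0.00135, 0.0036, 0], 0.015]]'

```text
time: 16.32
eef_pos: [0.5244, 0.0973, 0.0787]
tcp_rot: [0.982, 0.188, -0.0, -0.001]
contact_force: [2.4, 4.1, 7.5]
opening: 0.222
finger_force: 32.7
```

Request:
drive_tool --moves '[[[0, 0, 0], [0.0018, 0.0034, 0], 0.015], [[0, 0, 0], [0.0018, 0.0034, 0], 0.015]]'

```text
time: 16.58
eef_pos: [0.53, 0.0923, 0.0787]
tcp_rot: [0.982, 0.188, -0.001, -0.001]
contact_force: [1.9, 4.1, 7.7]
opening: 0.227
finger_force: 32.8
```

Request:
drive_tool --moves '[[[0, 0, 0], [0.00225, 0.0031, 0], 0.015], [[0, 0, 0], [0.00225, 0.0031, 0], 0.015]]'

```text
time: 16.82
eef_pos: [0.5363, 0.0882, 0.0787]
tcp_rot: [0.982, 0.188, -0.001, -0.001]
contact_force: [1.4, 4.1, 8.8]
opening: 0.224
finger_force: 32.8
```

```bash
python3 add.py <<'E'
.5226,.1728,4.7,.3, .5176,.1664,3.8,-.6, .5138,.1596,3.1,-1, .511,.1526,5,1.1, .5093,.1453,5.3,.2, .5085,.1378,5.1,1.3, .5088,.1304,5.8,1.5, .51,.123,5,3.2, .5123,.1158,5,3, .5155,.1091,4.2,3, .5195,.1029,3.2,4.5, .5244,.0973,2.4,4.1, .53,.0923,1.9,4.1, .5363,.0882,1.4,4.1,
E
python3 an.py|tail -14;python3 nx.py 240 8 14 -1
```

```text
24 138.1 55.11 rad -3.3 tan -3.4
25 146.6 55.15 rad -3.5 tan -1.6
26 154.7 55.13 rad -3.2 tan -0.4
27 162.5 55.18 rad -4.4 tan -2.6
28 170.3 55.11 rad -5.2 tan -1.1
29 178.1 55.15 rad -5.1 tan -1.5
30 -174.2 55.11 rad -5.9 tan -0.9
31 -166.4 55.18 rad -5.6 tan -1.9
32 -158.5 55.16 rad -5.8 tan -1.0
33 -150.8 55.14 rad -5.1 tan -0.6
34 -143.1 55.16 rad -5.3 tan -1.7
35 -135.4 55.11 rad -4.6 tan -1.2
36 -127.6 55.14 rad -4.4 tan -1.0
37 -119.7 55.07 rad -4.3 tan -0.8
0 2.93 2.47
1 2.95 2.45
2 3.26 2.01
3 3.51 1.54
4 3.69 1.04
5 3.8 0.51
6 3.84 -0.02
7 3.79 -0.56
8 3.68 -1.08
9 3.49 -1.58
10 3.24 -2.05
11 2.92 -2.48
12 2.55 -2.87
13 2.13 -3.19
```

Request:
drive_tool --moves '[[[0, 0, 0], [0.00295, 0.00245, 0], 0.015], [[0, 0, 0], [0.00295, 0.00245, 0], 0.015]]'

```text
time: 17.08
eef_pos: [0.543, 0.0851, 0.0786]
tcp_rot: [0.982, 0.188, -0.002, -0.0]
contact_force: [-2.1, -0.3, 10.4]
opening: 0.221
finger_force: 33.0
```

Request:
drive_tool --moves '[[[0, 0, 0], [0.00295, 0.00245, 0], 0.015], [[0, 0, 0], [0.00295, 0.00245, 0], 0.015]]'

```text
time: 17.32
eef_pos: [0.5503, 0.0827, 0.0787]
tcp_rot: [0.982, 0.188, -0.002, -0.0]
contact_force: [-0.5, 0.1, 9.8]
opening: 0.226
finger_force: 32.9
```

Request:
drive_tool --moves '[[[0, 0, 0], [0.00325, 0.002, 0], 0.015], [[0, 0, 0], [0.00325, 0.002, 0], 0.015]]'

```text
time: 17.58
eef_pos: [0.5579, 0.0813, 0.0787]
tcp_rot: [0.982, 0.188, -0.002, -0.0]
contact_force: [-2.7, 0.3, 10.1]
opening: 0.225
finger_force: 32.9
```

Request:
drive_tool --moves '[[[0, 0, 0], [0.0035, 0.00155, 0], 0.015], [[0, 0, 0], [0.0035, 0.00155, 0], 0.015]]'

```text
time: 17.82
eef_pos: [0.5655, 0.081, 0.0787]
tcp_rot: [0.982, 0.188, -0.002, -0.0]
contact_force: [-2.2, 1.5, 10.1]
opening: 0.227
finger_force: 32.9
```

Request:
drive_tool --moves '[[[0, 0, 0], [0.0037, 0.00105, 0], 0.015], [[0, 0, 0], [0.0037, 0.00105, 0], 0.015]]'

```text
time: 18.08
eef_pos: [0.5731, 0.0818, 0.0787]
tcp_rot: [0.982, 0.188, -0.002, -0.0]
contact_force: [0.0, 0.9, 10.8]
opening: 0.22
finger_force: 32.9
```

Request:
drive_tool --moves '[[[0, 0, 0], [0.0038, 0.0005, 0], 0.015], [[0, 0, 0], [0.0038, 0.0005, 0], 0.015]]'

```text
time: 18.32
eef_pos: [0.5806, 0.0837, 0.0787]
tcp_rot: [0.982, 0.188, -0.002, -0.0]
contact_force: [-0.9, 0.7, 9.7]
opening: 0.222
finger_force: 32.9
```

Request:
drive_tool --moves '[[[0, 0, 0], [0.00385, 0, 0], 0.015], [[0, 0, 0], [0.00385, 0, 0], 0.015]]'

```text
time: 18.58
eef_pos: [0.5877, 0.0866, 0.0787]
tcp_rot: [0.982, 0.188, -0.002, -0.0]
contact_force: [-1.5, -0.5, 9.7]
opening: 0.221
finger_force: 32.9
```

Request:
drive_tool --moves '[[[0, 0, 0], [0.0038, -0.00055, 0], 0.015], [[0, 0, 0], [0.0038, -0.00055, 0], 0.015]]'

```text
time: 18.82
eef_pos: [0.5943, 0.0903, 0.0787]
tcp_rot: [0.982, 0.188, -0.002, -0.0]
contact_force: [-0.6, 1.0, 10.9]
opening: 0.226
finger_force: 32.9
```

Request:
drive_tool --moves '[[[0, 0, 0], [0.0037, -0.0011, 0], 0.015], [[0, 0, 0], [0.0037, -0.0011, 0], 0.015]]'

```text
time: 19.08
eef_pos: [0.6004, 0.0951, 0.0787]
tcp_rot: [0.982, 0.188, -0.002, -0.0]
contact_force: [-0.5, 0.2, 9.6]
opening: 0.225
finger_force: 32.9
```

Request:
drive_tool --moves '[[[0, 0, 0], [0.0035, -0.0016, 0], 0.015], [[0, 0, 0], [0.0035, -0.0016, 0], 0.015]]'

```text
time: 19.32
eef_pos: [0.6058, 0.1006, 0.0787]
tcp_rot: [0.982, 0.188, -0.002, 0.0]
contact_force: [-2.1, -0.7, 9.8]
opening: 0.225
finger_force: 32.9
```

```bash
python3 add.py <<'E'
.543,.0851,-2.1,-.3, .5503,.0827,-.5,.1, .5579,.0813,-2.7,.3, .5655,.081,-2.2,1.5, .5731,.0818,0,.9, .5806,.0837,-.9,.7, .5877,.0866,-1.5,-.5, .5943,.0903,-.6,1, .6004,.0951,-.5,.2, .6058,.1006,-2.1,-.7,
E
python3 an.py|tail -10;python3 nx.py -40 7 7 0;python3 nx.py 9 12 7 0
```

```text
38 -112.1 54.93 rad 1.1 tan -1.8
39 -104.0 54.95 rad 0.0 tan -0.5
40 -96.0 55.01 rad -0.0 tan -2.7
41 -88.1 55.04 rad -1.6 tan -2.1
42 -80.1 55.03 rad -0.9 tan 0.2
43 -72.0 54.99 rad -0.9 tan -0.6
44 -64.0 54.96 rad -0.2 tan -1.6
45 -56.1 55.05 rad -1.2 tan 0.1
46 -48.0 55.01 rad -0.5 tan -0.2
47 -40.0 55.07 rad -1.2 tan -1.9
0 2.85 -1.77
1 2.61 -2.1
2 2.34 -2.41
3 2.03 -2.67
4 1.69 -2.9
5 1.32 -3.09
6 0.93 -3.22
0 0.67 -5.71
1 -0.53 -5.72
2 -1.71 -5.49
3 -2.82 -5.01
4 -3.8 -4.31
5 -4.61 -3.43
6 -5.22 -2.4
```

Request:
drive_tool --moves '[[[0, 0, 0], [0.00285, -0.00175, 0], 0.015], [[0, 0, 0], [0.00285, -0.00175, 0], 0.015]]'

```text
time: 19.58
eef_pos: [0.6097, 0.1059, 0.0787]
tcp_rot: [0.982, 0.188, -0.002, 0.0]
contact_force: [-0.9, -0.7, 9.9]
opening: 0.228
finger_force: 32.9
```

Request:
drive_tool --moves '[[[0, 0, 0], [0.0026, -0.0021, 0], 0.015], [[0, 0, 0], [0.0026, -0.0021, 0], 0.015]]'

```text
time: 19.82
eef_pos: [0.6128, 0.1114, 0.0787]
tcp_rot: [0.982, 0.188, -0.002, 0.0]
contact_force: [-1.6, -1.4, 9.9]
opening: 0.224
finger_force: 32.9
```

Request:
drive_tool --moves '[[[0, 0, 0], [0.00235, -0.0024, 0], 0.015], [[0, 0, 0], [0.00235, -0.0024, 0], 0.015]]'

```text
time: 20.08
eef_pos: [0.6154, 0.1174, 0.0787]
tcp_rot: [0.982, 0.188, -0.003, 0.001]
contact_force: [-2.5, -2.4, 10.2]
opening: 0.225
finger_force: 32.9
```

Request:
drive_tool --moves '[[[0, 0, 0], [0.00205, -0.00265, 0], 0.015], [[0, 0, 0], [0.00205, -0.00265, 0], 0.015]]'

```text
time: 20.32
eef_pos: [0.6173, 0.1237, 0.0787]
tcp_rot: [0.982, 0.188, -0.003, 0.001]
contact_force: [-2.1, -1.7, 9.2]
opening: 0.222
finger_force: 32.9
```

Request:
drive_tool --moves '[[[0, 0, 0], [0.0017, -0.0029, 0], 0.015], [[0, 0, 0], [0.0017, -0.0029, 0], 0.015]]'

```text
time: 20.58
eef_pos: [0.6184, 0.1305, 0.0787]
tcp_rot: [0.982, 0.188, -0.002, 0.001]
contact_force: [-1.7, -2.7, 9.3]
opening: 0.226
finger_force: 32.9
```

Request:
drive_tool --moves '[[[0, 0, 0], [0.0013, -0.0031, 0], 0.015], [[0, 0, 0], [0.0013, -0.0031, 0], 0.015]]'

```text
time: 20.82
eef_pos: [0.6187, 0.1374, 0.0787]
tcp_rot: [0.982, 0.188, -0.002, 0.0]
contact_force: [0.0, -1.5, 10.2]
opening: 0.226
finger_force: 32.9
```

Request:
drive_tool --moves '[[[0, 0, 0], [0.00095, -0.0032, 0], 0.015], [[0, 0, 0], [0.00095, -0.0032, 0], 0.015]]'

```text
time: 21.08
eef_pos: [0.6181, 0.1441, 0.0787]
tcp_rot: [0.982, 0.188, -0.002, 0.0]
contact_force: [-1.1, -1.6, 9.3]
opening: 0.222
finger_force: 32.9
```

Request:
drive_tool --moves '[[[0, 0, 0], [0.00065, -0.0057, 0], 0.015], [[0, 0, 0], [0.00065, -0.0057, 0], 0.015]]'

```text
time: 21.32
eef_pos: [0.6153, 0.1551, 0.0787]
tcp_rot: [0.982, 0.188, -0.002, 0.001]
contact_force: [-0.6, -1.9, 9.3]
opening: 0.226
finger_force: 32.8
```

Request:
drive_tool --moves '[[[0, 0, 0], [-0.00055, -0.0057, 0], 0.015], [[0, 0, 0], [-0.00055, -0.0057, 0], 0.015]]'

```text
time: 21.58
eef_pos: [0.6102, 0.1654, 0.0787]
tcp_rot: [0.982, 0.188, -0.001, 0.001]
contact_force: [0.6, -1.0, 7.6]
opening: 0.225
finger_force: 32.8
```

Request:
drive_tool --moves '[[[0, 0, 0], [-0.0017, -0.0055, 0], 0.015], [[0, 0, 0], [-0.0017, -0.0055, 0], 0.015]]'

```text
time: 21.82
eef_pos: [0.6031, 0.1744, 0.0787]
tcp_rot: [0.982, 0.188, -0.001, 0.001]
contact_force: [-0.6, -0.7, 8.9]
opening: 0.226
finger_force: 32.8
```

Request:
drive_tool --moves '[[[0, 0, 0], [-0.0028, -0.005, 0], 0.015], [[0, 0, 0], [-0.0028, -0.005, 0], 0.015]]'

```text
time: 22.08
eef_pos: [0.5943, 0.1818, 0.0787]
tcp_rot: [0.982, 0.188, -0.001, 0.0]
contact_force: [1.7, -1.0, 8.6]
opening: 0.223
finger_force: 32.7
```

Request:
drive_tool --moves '[[[0, 0, 0], [-0.0038, -0.0043, 0], 0.015], [[0, 0, 0], [-0.0038, -0.0043, 0], 0.015]]'

```text
time: 22.32
eef_pos: [0.5841, 0.1871, 0.0787]
tcp_rot: [0.982, 0.188, -0.001, 0.0]
contact_force: [1.5, 0.5, 7.2]
opening: 0.223
finger_force: 32.7
```

Request:
drive_tool --moves '[[[0, 0, 0], [-0.0046, -0.00345, 0], 0.015], [[0, 0, 0], [-0.0046, -0.00345, 0], 0.015]]'

```text
time: 22.58
eef_pos: [0.573, 0.1903, 0.0787]
tcp_rot: [0.982, 0.188, -0.001, 0.0]
contact_force: [0.6, -0.7, 7.5]
opening: 0.227
finger_force: 32.7
```

Request:
drive_tool --moves '[[[0, 0, 0], [-0.0052, -0.0024, 0], 0.015], [[0, 0, 0], [-0.0052, -0.0024, 0], 0.015]]'

```text
time: 22.82
eef_pos: [0.5614, 0.191, 0.0787]
tcp_rot: [0.982, 0.188, -0.001, 0.0]
contact_force: [1.7, -0.3, 7.9]
opening: 0.227
finger_force: 32.7
```

```bash
python3 add.py <<'E'
.6097,.1059,-.9,-.7, .6128,.1114,-1.6,-1.4, .6154,.1174,-2.5,-2.4, .6173,.1237,-2.1,-1.7, .6184,.1305,-1.7,-2.7, .6187,.1374,0,-1.5, .6181,.1441,-1.1,-1.6, .6153,.1551,-.6,-1.9, .6102,.1654,.6,-1, .6031,.1744,-.6,-.7, .5943,.1818,1.7,-1, .5841,.1871,1.5,.5, .573,.1903,.6,-.7, .5614,.191,1.7,-.3,
E
python3 an.py|tail -14;python3 nx.py 92.5 7 9 0;python3 nx.py 155.5 -7 9 0
```

```text
48 -33.2 55.03 rad -0.4 tan -1.1
49 -26.6 54.98 rad -0.8 tan -2.0
50 -19.8 55.0 rad -1.5 tan -3.1
51 -12.9 55.05 rad -1.7 tan -2.1
52 -5.8 55.03 rad -1.4 tan -2.9
53 1.4 55.07 rad -0.0 tan -1.5
54 8.4 55.05 rad -1.3 tan -1.4
55 20.3 55.07 rad -1.2 tan -1.6
56 32.3 55.05 rad -0.0 tan -1.2
57 44.2 55.04 rad -0.9 tan -0.1
58 56.2 55.1 rad 0.1 tan -2.0
59 68.2 55.02 rad 1.0 tan -1.2
60 80.2 55.08 rad -0.6 tan -0.7
61 92.3 55.03 rad -0.4 tan -1.7
0 -3.23 -0.91
1 -3.32 -0.51
2 -3.35 -0.1
3 -3.34 0.31
4 -3.28 0.72
5 -3.17 1.11
6 -3.01 1.49
7 -2.8 1.84
8 -2.56 2.17
0 2.56 -2.17
1 2.8 -1.84
2 3.01 -1.49
3 3.17 -1.11
4 3.28 -0.72
5 3.34 -0.31
6 3.35 0.1
7 3.32 0.51
8 3.23 0.91
```

Now I'll go forward over the high hump and back again.

Request:
drive_tool --moves '[[[0, 0, 0], [-0.00325, -0.0009, 0], 0.015], [[0, 0, 0], [-0.00325, -0.0009, 0], 0.015]]'

```text
time: 23.08
eef_pos: [0.5548, 0.1903, 0.0787]
tcp_rot: [0.982, 0.188, -0.001, -0.0]
contact_force: [2.2, 1.0, 7.4]
opening: 0.224
finger_force: 32.7
```

Request:
drive_tool --moves '[[[0, 0, 0], [-0.0033, -0.0005, 0], 0.015], [[0, 0, 0], [-0.0033, -0.0005, 0], 0.015]]'

```text
time: 23.32
eef_pos: [0.549, 0.189, 0.0787]
tcp_rot: [0.982, 0.188, 0.0, -0.0]
contact_force: [3.4, 2.8, 5.9]
opening: 0.229
finger_force: 32.6
```

Request:
drive_tool --moves '[[[0, 0, 0], [-0.00335, -0.0001, 0], 0.015], [[0, 0, 0], [-0.00335, -0.0001, 0], 0.015]]'

```text
time: 23.58
eef_pos: [0.543, 0.187, 0.0787]
tcp_rot: [0.982, 0.188, 0.001, -0.0]
contact_force: [5.2, 3.4, 4.3]
opening: 0.229
finger_force: 32.5
```

Request:
drive_tool --moves '[[[0, 0, 0], [-0.00335, 0.0003, 0], 0.015], [[0, 0, 0], [-0.00335, 0.0003, 0], 0.015]]'

```text
time: 23.82
eef_pos: [0.5371, 0.1841, 0.0787]
tcp_rot: [0.982, 0.188, 0.001, -0.001]
contact_force: [4.8, 4.1, 4.7]
opening: 0.225
finger_force: 32.5
```

Request:
drive_tool --moves '[[[0, 0, 0], [-0.0033, 0.0007, 0], 0.015], [[0, 0, 0], [-0.0033, 0.0007, 0], 0.015]]'

```text
time: 24.08
eef_pos: [0.5313, 0.1805, 0.0787]
tcp_rot: [0.982, 0.188, 0.001, -0.001]
contact_force: [4.4, 4.4, 5.1]
opening: 0.225
finger_force: 32.5
```

Request:
drive_tool --moves '[[[0, 0, 0], [-0.00315, 0.0011, 0], 0.015], [[0, 0, 0], [-0.00315, 0.0011, 0], 0.015]]'

```text
time: 24.32
eef_pos: [0.5259, 0.176, 0.0787]
tcp_rot: [0.982, 0.188, 0.0, -0.001]
contact_force: [2.9, 3.8, 6.5]
opening: 0.227
finger_force: 32.6
```

Request:
drive_tool --moves '[[[0, 0, 0], [-0.003, 0.0015, 0], 0.015], [[0, 0, 0], [-0.003, 0.0015, 0], 0.015]]'

```text
time: 24.58
eef_pos: [0.521, 0.1708, 0.0787]
tcp_rot: [0.982, 0.188, -0.0, -0.0]
contact_force: [1.8, 2.6, 6.9]
opening: 0.222
finger_force: 32.7
```

Request:
drive_tool --moves '[[[0, 0, 0], [-0.0028, 0.00185, 0], 0.015], [[0, 0, 0], [-0.0028, 0.00185, 0], 0.015]]'

```text
time: 24.82
eef_pos: [0.5169, 0.165, 0.0787]
tcp_rot: [0.982, 0.188, -0.001, -0.0]
contact_force: [1.0, 1.2, 8.4]
opening: 0.224
finger_force: 32.8
```

Request:
drive_tool --moves '[[[0, 0, 0], [-0.00255, 0.00215, 0], 0.015], [[0, 0, 0], [-0.00255, 0.00215, 0], 0.015]]'

```text
time: 25.08
eef_pos: [0.5136, 0.1589, 0.0787]
tcp_rot: [0.982, 0.188, -0.001, -0.0]
contact_force: [0.5, 1.3, 9.1]
opening: 0.226
finger_force: 32.8
```

Request:
drive_tool --moves '[[[0, 0, 0], [0.00255, -0.00215, 0], 0.015], [[0, 0, 0], [0.00255, -0.00215, 0], 0.015]]'

```text
time: 25.32
eef_pos: [0.5165, 0.1643, 0.0787]
tcp_rot: [0.982, 0.188, -0.002, 0.0]
contact_force: [-0.5, -1.0, 10.5]
opening: 0.226
finger_force: 33.0
```

Request:
drive_tool --moves '[[[0, 0, 0], [0.0028, -0.00185, 0], 0.015], [[0, 0, 0], [0.0028, -0.00185, 0], 0.015]]'

```text
time: 25.58
eef_pos: [0.5199, 0.1694, 0.0786]
tcp_rot: [0.982, 0.188, -0.003, 0.001]
contact_force: [-2.1, -2.9, 11.5]
opening: 0.226
finger_force: 33.0
```

Request:
drive_tool --moves '[[[0, 0, 0], [0.003, -0.0015, 0], 0.015], [[0, 0, 0], [0.003, -0.0015, 0], 0.015]]'

```text
time: 25.82
eef_pos: [0.524, 0.1742, 0.0787]
tcp_rot: [0.982, 0.188, -0.004, 0.001]
contact_force: [-4.1, -4.4, 12.0]
opening: 0.221
finger_force: 33.1
```

Request:
drive_tool --moves '[[[0, 0, 0], [0.00315, -0.0011, 0], 0.015], [[0, 0, 0], [0.00315, -0.0011, 0], 0.015]]'

```text
time: 26.08
eef_pos: [0.5287, 0.1786, 0.0786]
tcp_rot: [0.982, 0.188, -0.004, 0.001]
contact_force: [-4.8, -3.2, 13.1]
opening: 0.226
finger_force: 33.2
```

Request:
drive_tool --moves '[[[0, 0, 0], [0.0033, -0.0007, 0], 0.015], [[0, 0, 0], [0.0033, -0.0007, 0], 0.015]]'

```text
time: 26.32
eef_pos: [0.5342, 0.1825, 0.0786]
tcp_rot: [0.982, 0.188, -0.004, 0.001]
contact_force: [-4.5, -2.1, 14.3]
opening: 0.229
finger_force: 33.3
```

Request:
drive_tool --moves '[[[0, 0, 0], [0.00335, -0.0003, 0], 0.015], [[0, 0, 0], [0.00335, -0.0003, 0], 0.015]]'

```text
time: 26.58
eef_pos: [0.5403, 0.1859, 0.0786]
tcp_rot: [0.982, 0.188, -0.004, 0.0]
contact_force: [-3.9, -1.8, 12.8]
opening: 0.226
finger_force: 33.2
```

Request:
drive_tool --moves '[[[0, 0, 0], [0.00335, 0.0001, 0], 0.015], [[0, 0, 0], [0.00335, 0.0001, 0], 0.015]]'

```text
time: 26.82
eef_pos: [0.547, 0.1884, 0.0787]
tcp_rot: [0.982, 0.188, -0.003, 0.0]
contact_force: [-2.8, 0.3, 11.7]
opening: 0.227
finger_force: 33.1
```

Request:
drive_tool --moves '[[[0, 0, 0], [0.0033, 0.0005, 0], 0.015], [[0, 0, 0], [0.0033, 0.0005, 0], 0.015]]'

```text
time: 27.08
eef_pos: [0.554, 0.1902, 0.0787]
tcp_rot: [0.982, 0.188, -0.002, 0.0]
contact_force: [-1.8, 0.7, 10.0]
opening: 0.224
finger_force: 33.0
```

Request:
drive_tool --moves '[[[0, 0, 0], [0.00325, 0.0009, 0], 0.015], [[0, 0, 0], [0.00325, 0.0009, 0], 0.015]]'

```text
time: 27.32
eef_pos: [0.561, 0.191, 0.0787]
tcp_rot: [0.982, 0.188, -0.002, -0.0]
contact_force: [-1.0, 0.9, 9.2]
opening: 0.224
finger_force: 32.9
```

```bash
python3 add.py <<'E'
.5548,.1903,2.2,1, .549,.189,3.4,2.8, .543,.187,5.2,3.4, .5371,.1841,4.8,4.1, .5313,.1805,4.4,4.4, .5259,.176,2.9,3.8, .521,.1708,1.8,2.6, .5169,.165,1,1.2, .5136,.1589,.5,1.3, .5165,.1643,-.5,-1, .5199,.1694,-2.1,-2.9, .524,.1742,-4.1,-4.4, .5287,.1786,-4.8,-3.2, .5342,.1825,-4.5,-2.1, .5403,.1859,-3.9,-1.8, .547,.1884,-2.8,.3, .554,.1902,-1.8,.7, .561,.191,-1,.9,
E
python3 an.py|tail -18
python3 - <<'E'
from h import *
c=cam('wrist','w4.png');print(px(c,[.5157,.2616,.085]))
E
```

```text
62 99.3 54.99 rad 0.6 tan -2.3
63 105.5 54.96 rad 1.8 tan -4.0
64 112.0 55.0 rad 1.2 tan -6.1
65 118.9 54.92 rad 1.3 tan -6.2
66 126.0 54.99 rad 1.0 tan -6.1
67 133.4 54.98 rad 0.8 tan -4.7
68 140.8 55.03 rad 0.2 tan -3.2
69 148.2 55.0 rad -0.2 tan -1.5
70 155.4 55.02 rad 0.1 tan -1.4
71 149.0 54.97 rad -0.1 tan 1.1
72 142.7 55.02 rad -0.1 tan 3.6
73 136.1 55.04 rad -0.1 tan 6.0
74 129.4 55.08 rad 0.6 tan 5.7
75 122.4 55.02 rad 0.6 tan 4.9
76 115.1 55.07 rad 0.0 tan 4.3
77 107.6 54.96 rad 1.1 tan 2.6
78 100.1 55.03 rad 1.0 tan 1.6
79 92.8 55.04 rad 0.9 tan 1.0
(np.float64(96.99445556770797), np.float64(370.660381435635))
```

View pics/w4.png

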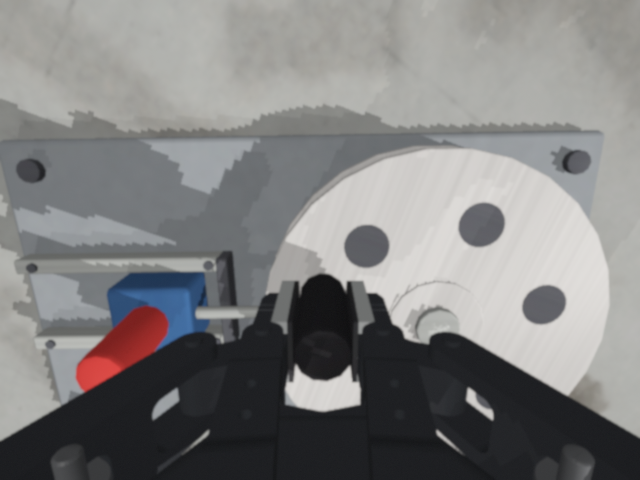

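The picture shows the post top at about (98,368), right where predicted, so the slide is still in. The highest spot's middle is at a knob angle of about 124°, from the mean of the forward (121°) and backward (127°) drag centroids. I'll move there.

Request:
drive_tool --moves '[[[0, 0, 0], [-0.0033, -0.0009, 0], 0.015], [[0, 0, 0], [-0.0033, -0.0009, 0], 0.015], [[0, 0, 0], [-0.0033, -0.0005, 0], 0.015], [[0, 0, 0], [-0.0033, -0.0005, 0], 0.015]]'

```text
time: 27.88
eef_pos: [0.5489, 0.189, 0.0787]
tcp_rot: [0.982, 0.188, 0.0, -0.0]
contact_force: [3.5, 3.3, 6.0]
opening: 0.227
finger_force: 32.6
```

Request:
drive_tool --moves '[[[0, 0, 0], [-0.00335, -0.0001, 0], 0.015], [[0, 0, 0], [-0.00335, -0.0001, 0], 0.015], [[0, 0, 0], [-0.00335, 0.0003, 0], 0.015], [[0, 0, 0], [-0.00335, 0.0003, 0], 0.015], [[0, 0, 0], [-0.0033, 0.0006, 0], 0.015]]'

```text
time: 28.5
eef_pos: [0.5341, 0.1823, 0.0787]
tcp_rot: [0.982, 0.188, 0.001, -0.001]
contact_force: [3.8, 4.1, 3.9]
opening: 0.224
finger_force: 32.5
```

Request:
drive_tool --moves '[[[0, 0, 0], [0, 0, 0], 0.015], [[0, 0, 0], [0, 0, 0], 0.015]]'

```text
time: 28.75
eef_pos: [0.5328, 0.1816, 0.0787]
tcp_rot: [0.982, 0.188, -0.001, -0.0]
contact_force: [1.0, 0.2, 9.0]
opening: 0.224
finger_force: 32.9
```

Run:
```python
from h import *
s=ctrl.get_state();d=s['eef_pos'][:2]-[.5638,.1361];print(s['eef_pos'],np.degrees(np.arctan2(d[1],d[0])),s['contact_force'])
```

```text
[0.53282786 0.18158648 0.07868914] 124.25128507583857 [0.95145955 0.18662574 9.04680018]
```

Request:
drive_tool --moves '[[[0, 0, 0], [0, 0, 0], 0.04], [[0, 0, 0], [0, 0, 0], 0.04], [[0, 0, 0], [0, 0, 0], 0.04]]'

```text
time: 29.12
eef_pos: [0.5323, 0.1813, 0.0769]
tcp_rot: [0.982, 0.188, -0.002, 0.0]
contact_force: [-0.3, -0.4, 0.5]
opening: 0.47
finger_force: 0.0
```

Request:
drive_tool --moves '[[[0, 0, 0], [0, 0, -0.02], 0.04], [[0, 0, 0], [0, 0, -0.04], 0.04], [[0, 0, 0], [0, 0, -0.05], 0.04], [[0, 0, 0], [-0.03, 0, -0.05], 0.04], [[0, 0, 0], [0, 0, 0], 0.04]]'

```text
time: 29.75
eef_pos: [0.5076, 0.1708, 0.2457]
tcp_rot: [0.982, 0.188, 0.006, 0.0]
contact_force: [0.1, -0.8, 0.7]
opening: 0.471
finger_force: 0.0
```

Run:
```python
from h import *
c=cam('wrist','w5.png');s=ctrl.get_state();print(s['eef_pos'],s['contact_force'],px(c,[.5157,.2616,.085]),px(c,[.5328,.1816,.101]))
```

```text
[0.50673455 0.17074582 0.24251508] [-0.38266591  0.19321754 -0.39660894] (np.float64(213.79040881970792), np.float64(170.04034704089918)) (np.float64(320.9397980349559), np.float64(190.9929274391552))
```

View pics/w5.png

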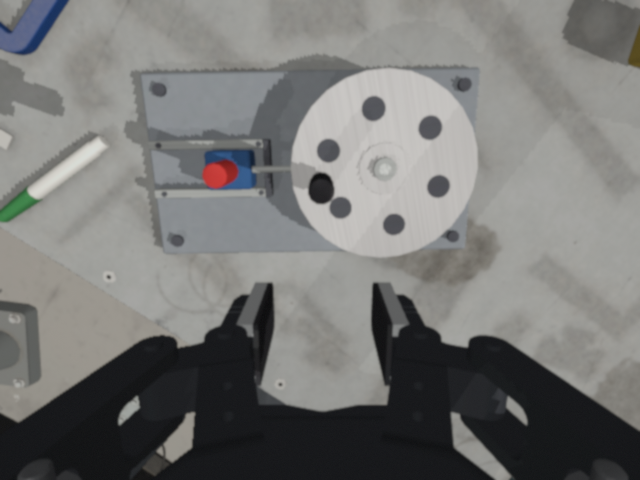

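The post at (215,174) and the knob at (321,188) are both where expected, and the gripper is clear. I'll hand in.

```bash
python3 -c "
from plant import ctrl
print(ctrl.sign_off())"
```

```text
the job is handed in; nothing more can be done
None
```

I pushed the feeler in to its hard stop, left the pulley with the middle of its highest spot against the feeler (knob at about 124° in the world frame, from drag felt in both directions), let go and handed in at about 30 s; the drag rise felt there was about 5 N, not the stated 8 N, and sign-off gave no verdict.

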